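# Sort the service parts into the magnetic trays

## Robot

A 7-joint arm with a two-finger parallel gripper is mounted at the origin on the work surface. World frame = base frame: x ahead of the robot, y to its left, z up, the work surface at z = 0. Lengths are in m, angles in rad, forces in N, time in s.
With the tool pointing down it reaches from about 0.425 to 0.925 m from the base axis. Payload 6.8 kg.
Tool frame: the origin (TCP) lies midway between the tips of the shut fingers; the grasp point (between the pads) lies 19 mm behind it; x points along the fingers, y is the direction in which the jaws open and shut, and the axes are right-handed (so a half turn about x gives the same grasp; the last joint's range is limited). The gripper opens to 85 mm and grips with 20 to 120 N. Pads are 22 mm wide; open, the fingers measure 114 mm over their backs; the gripper's body (76 mm by 85 mm) begins 54 mm behind the grasp point. The pads swing forward as they close: fully open they stand 13 mm farther back than shut.
Start: joints at [1.147, 0.477, 0.022, 1.555, -0.011, 1.109, -0.083], TCP at [0.21, -0.642, 0.231] pointing down, gripper open.
Joint ranges: [-2.96, 2.96], [-0.34, 2.1], [-1.41, 1.46], [0.24, 2.44], [-1.37, 4.51], [0.17, 1.92], [-2.96, 2.96]. Speed limits (rad/s): [2.39, 2.39, 3.14, 3.14, 3.14, 3.14, 3.14].

## Interface

Orientations are given as a rotation vector (axis times angle).
In Python, from bench import r gives the robot as it stands.
- The arm moves only by the tool carry_out, never from a script. Its argument "targets" is one flat list of numbers, 7 for each row, row after row: the finger opening in m, from 0 to 0.0854, then the shift along the tool's x, y, z in m, then the turn, a rotation vector about the tool's x, y, z in units of 5 degrees (1.0 is 5 degrees). A call has 1 to 12 rows; each row is the pose to reach, as a shift and turn from the pose measured when the call began, along the tool's axes at that moment; what a row does not reach only later rows make up. A row lasts 1/8 s, in which the tool goes at most 62.5 mm and 10.7 degrees, less where a joint would pass 70% of its speed; a pose out of reach is approached as far as the arm can. A call with a gripper value outside its range is refused whole. The fingers move at their own pace and stop on an object; "squeeze" is the grip in N (left out, the last holds). Time passes only in rows, so rows that repeat a pose let the fingers close. It gives the time, the measured TCP pose, the force and the opening at its end, in the units of the state.
- r.get_obs(): the state, without advancing time (a new reading comes with each control period).
- r.grab_frame(name): name is "side" or "top"; returns the picture (480x640x3 uint8, blue, green, red); there is no depth.
- r.camera_info(name): a dict with "fx", "fy", "cx", "cy" (pixels), "xyz" and "orientation" of the camera in the world. Camera axes: x right, y up, looking along -z (the intrinsics and any distortion apply to the point x, -y, -z); pixel columns grow to the right and rows downward; lengths in m; the calibration is good to about 2 mm. A picture is of the moment at which its call begins. camera_info takes no time and is no camera call.
- r.hand_in(): hands the job in, once; it reports no verdict.
The state is a dict: "clock": time; "joints": joint angles; "qvel": joint speeds; "tau": joint torques, N m; "tcp_pos": TCP position; "orientation": TCP orientation; "contact_force": force on the tool from outside, world axes, zero at the start; "moment": the same for the moment, N m; "grip_width": finger opening in m.
Only numpy, scipy, OpenCV 4.12 (cv2) and the standard library are available. Lean on these libraries where they do the work, as an engineer would, in place of code of your own. Each camera call takes 0.05 s, during which the arm holds its last target. There are 200 camera calls.

## Task

Sort the five parts left on the workshop counter into the trays: the two wheel bearings go in the blue tray and the two brake pads in the red tray, one part to each bay, and the spark plug goes in the yellow tray. Set every part down flat on the tray's floor, pads with the friction side up, without dropping it, and leave it there. Do not disturb the spray can and the mug.

Things in the scene. Friction and masses are not known exactly. Their poses are not given: they have to be found in the camera images.
- bearing_large_center (a point): Large wheel bearing: bright steel ring with a black seal face, 47 outside diameter, 21 high, lying flat. Point at its centre, half-way up; z is the ring's axis. About 140 g. Sizes in mm.
- bearing_small_center (a point): Small wheel bearing: bright steel ring with an orange seal face, 40 outside diameter, 18 high, lying flat. Point at its centre, half-way up; z is the ring's axis. About 90 g. Sizes in mm.
- pad_plain_center (a point): Brake pad with one dark friction block on a copper-coloured backing plate, lying flat, block up: 58 long (its x) x 36 wide (its y) x 10 high; the lower 5 is the plate, the upper 5 the block, 3 shorter at each end and 2 narrower at each side. Point at its centre, half-way up; z up. About 90 g. Sizes in mm.
- pad_split_center (a point): Brake pad with a dark friction block split in two by a groove across it, on a bright steel backing plate, lying flat, block up: 54 long (its x) x 34 wide (its y) x 10 high; the lower 5 is the plate, the upper 5 the block, 3 shorter at each end and 2 narrower at each side. Point at its centre, half-way up; z up. About 80 g. Sizes in mm.
- plug_center (a point): Spark plug lying on its side, 84 long: steel shell 30 long and 18 wide and high in the middle, brass-coloured thread (13 diameter) reaching to 35 on its -x side, white insulator (about 11 diameter) and terminal reaching to 49 on its +x side. Point at the centre of the steel shell, 9 above what it lies on; x along the plug. It balances on the shell: grip it there, across y. About 60 g. Sizes in mm.
- tray_blue: Blue low open steel tray fixed to the counter, 128 (its x) x 168 (its y) x 20 high, walls and floor 4 thick, origin at the centre of its underside (on the counter), so its floor is 4 above the origin and its rim 20. A divider wall, 4 thick and 18 high, across the middle of its length (at y = 0, running along x) makes two bays, each 120 (x) x 78 (y) inside, centred at y = +41 and y = -41. For the bearings. Sizes in mm.
- tray_red: Red low open steel tray fixed to the counter, 128 (its x) x 168 (its y) x 20 high, walls and floor 4 thick, origin at the centre of its underside (on the counter), so its floor is 4 above the origin and its rim 20. A divider wall, 4 thick and 18 high, across the middle of its length (at y = 0, running along x) makes two bays, each 120 (x) x 78 (y) inside, centred at y = +41 and y = -41. For the brake pads. Sizes in mm.
- tray_yellow: Yellow low open steel tray fixed to the counter, 128 (its x) x 168 (its y) x 20 high, walls and floor 4 thick, origin at the centre of its underside (on the counter), so its floor is 4 above the origin and its rim 20. No divider: one bay, 120 (x) x 160 (y) inside. For the spark plug. Sizes in mm.
- spray_can: Bystander: upright spray can with a blue label, 56 diameter, 170 high, to the left of the work. Origin at the centre of its underside. Sizes in mm.
- mug: Bystander: white mug, 76 diameter at the rim, 90 high, with a handle, to the right of the work. Origin at the centre of its underside. Sizes in mm.
Mind the look-alikes: they are no part of the job. Leave any purple or white look-alike of the part that bears pad_split_center alone.

How it is judged:
By the outcome, as a careful person would: the job done as asked, in the order asked, and still so for the second after the job is handed in, with the robot touching nothing.
It also fails if it takes over 109 s, if anything falls off the work surface, if the arm or the gripper's body presses on something with over 40 N, if the wrist force passes 120 N, or if a joint passes its speed limit or range.

## Working session

There is one attempt and no reset: what is moved stays moved. The work goes in short steps, Python scripts to look and compute and a tool call to move; the robot and the scene stay as the last step left them, time stands still between calls to the robot, and variables do not carry over. Pictures are saved under pics/ and viewed, about 12 in all and at most 16, crops included, and the job is handed in when it is done.

Besides the shell and the picture viewer there is one more tool, called by a JSON object that holds its "fn" and its "kwargs", one argument or row to a line. carry_out: Moves the arm, as the interface text tells. Its arguments: {"type":"object","properties":{"targets":{"type":"array","items":{"type":"number"}},"squeeze":{"type":"number"}},"required":["targets"]}

```bash
ls; mkdir -p pics
python3 - <<'E'
from bench import r
import cv2
o=r.get_obs();print({k:(v if not hasattr(v,'round') else v.round(4)) for k,v in o.items()})
for n in("side","top"):
    print(r.camera_info(n)); cv2.imwrite(f"pics/{n}0.png",r.grab_frame(n))
E
```

```text
pics
{'clock': 0.0, 'joints': array([ 1.1469,  0.4778,  0.0223,  1.5564, -0.0115,  1.1093, -0.0831]), 'qvel': array([ 0.0001, -0.0011,  0.0022, -0.0002,  0.0018, -0.0007, -0.0001]), 'tau': array([ 2.00000e-04, -5.96463e+01,  1.60770e+00, -2.81199e+01,
        1.24000e-02,  9.30000e-03, -0.00000e+00]), 'tcp_pos': array([ 0.2094, -0.6411,  0.2303]), 'orientation': array([ 2.0513,  0.3285, -2.0521]), 'contact_force': array([ 0.7456,  0.1614, -0.1891]), 'moment': array([ 0.0158, -0.065 ,  0.0324]), 'grip_width': 0.08579206496180276}
{'fx': 437.2247630088556, 'fy': 437.2247630088556, 'cx': 320.31147983837246, 'cy': 236.4540454478806, 'xyz': array([0.2522719 , 0.76314391, 0.63762902]), 'orientation': array([ 0.18031951, -1.32041027, -2.55024453])}
{'fx': 499.4485037150068, 'fy': 499.4485037150068, 'cx': 327.2367818873888, 'cy': 232.7083768795288, 'xyz': array([1.88253108e-01, 4.78946834e-04, 1.32547926e+00]), 'orientation': array([ 0.17633326, -0.16868329, -1.51352808])}
```

View pics/side0.png

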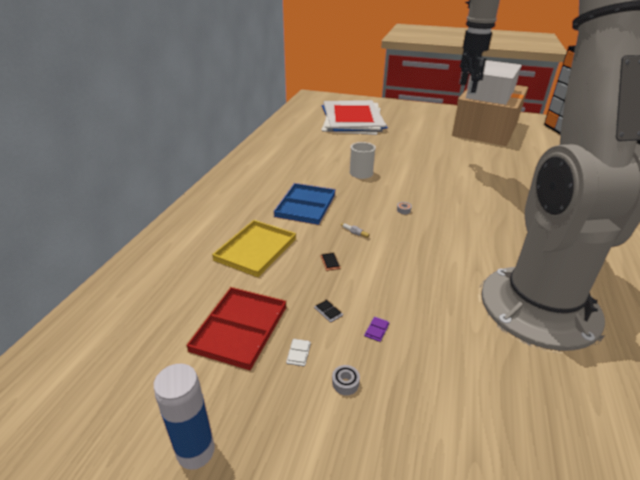

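View pics/top0.png

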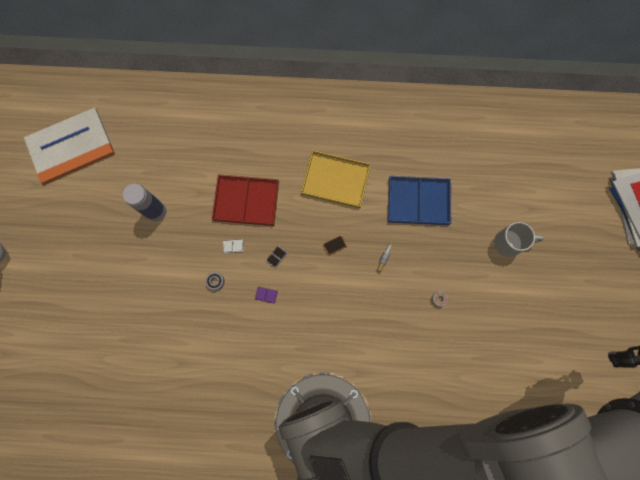

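```bash
cat > h.py <<'E'
import numpy as np, cv2
from scipy.spatial.transform import Rotation as R
from bench import r
CI={n:r.camera_info(n) for n in("side","top")}
def ray(n,uv):
    c=CI[n]; d=np.array([(uv[0]-c['cx'])/c['fx'],-(uv[1]-c['cy'])/c['fy'],-1])
    d=R.from_rotvec(c['orientation']).apply(d); return c['xyz'],d/np.linalg.norm(d)
def onplane(n,uv,z):
    o,d=ray(n,uv); return (o+d*(z-o[2])/d[2])[:2]
def proj(n,p):
    c=CI[n]; q=R.from_rotvec(c['orientation']).inv().apply(np.asarray(p)-c['xyz'])
    return np.stack([c['cx']-c['fx']*q[...,0]/q[...,2],c['cy']+c['fy']*q[...,1]/q[...,2]],-1)
def tri(a,b):
    A=np.zeros((3,3));B=np.zeros(3);
    for n,uv in(("side",a),("top",b)):
        o,d=ray(n,uv);M=np.eye(3)-np.outer(d,d);A+=M;B+=M@o
    p=np.linalg.solve(A,B); return p,[np.round(proj(n,p)-uv,1) for n,uv in(("side",a),("top",b))]
def seg(img,c,w=22,th=40):
    x,y=map(int,c);P=img[y-w:y+w,x-w:x+w].astype(float)
    bg=np.median(P.reshape(-1,3),0); m=(np.linalg.norm(P-bg,axis=2)>th).astype(np.uint8)
    k,l,s,cc=cv2.connectedComponentsWithStats(m)
    # component nearest centre, sizeable
    i=min([j for j in range(1,k) if s[j,4]>25],key=lambda j:np.linalg.norm(cc[j]-w))
    m=(l==i).astype(np.uint8); ct=max(cv2.findContours(m,0,1)[0],key=cv2.contourArea)
    f=np.zeros_like(m); cv2.drawContours(f,[ct],-1,1,-1); yy,xx=np.nonzero(f)
    return np.array([xx.mean()+x-w,yy.mean()+y-w]),ct.reshape(-1,2)+[x-w,y-w],f.sum()
def tray(img,col):
    h=cv2.cvtColor(img,cv2.COLOR_BGR2HSV); H=h[...,0];S=h[...,1];V=h[...,2]
    m={'red':((H<6)|(H>174))&(S>170),'yellow':(H>20)&(H<30)&(S>180)&(V>90),'blue':(H>100)&(H<125)&(S>150)}[col].astype(np.uint8)
    k,l,s,cc=cv2.connectedComponentsWithStats(m); return l,s,cc
E
cat > m.py <<'E'
from h import *
S=cv2.imread('pics/side0.png');T=cv2.imread('pics/top0.png')
for n,a,b in[('bl',(345,380),(215,282)),('bs',(404,208),(440,299)),('pp',(330,261),(335,245)),('ps',(328,310),(276,257)),('plug',(357,231),(385,257)),('white',(298,352),(233,246)),('purple',(376,328),(266,295))]:
    ca,ta,na=seg(S,a);cb,tb,nb=seg(T,b,18); p,e=tri(ca,cb)
    G=np.array([onplane('top',u,p[2]) for u in tb]);rc=cv2.minAreaRect((G*1000).astype(np.float32))
    print(n,ca.round(1),cb.round(1),na,nb,'P',p.round(4),'res',*e,'rect(mm,deg)',np.round(rc[0],1),np.round(rc[1],1),round(rc[2],1))
for col,a,b in[('red',(238,327),(246,201)),('yellow',(255,248),(336,180)),('blue',(305,203),(419,201))]:
  for n,I,c in(('side',S,a),('top',T,b)):
    l,s,cc=tray(I,col)
    i=min(range(1,len(s)),key=lambda j:np.linalg.norm(cc[j]-c)+(s[j,4]<100)*1e4)
    ct=max(cv2.findContours((l==i).astype(np.uint8),0,1)[0],key=cv2.contourArea)
    q=cv2.minAreaRect(np.array([onplane(n,u,.02)*1000 for u in ct.reshape(-1,2)],np.float32))
    print(col,n,s[i,4],np.round(q[0],1),np.round(q[1],1),round(q[2],1))
E
python3 m.py
```

```text
bl [346.3 382.1] [214.6 282.5] 727 247 P [0.3357 0.3055 0.0067] res [0.6 0.2] [ 0.  -0.4] rect(mm,deg) [333.7 306.3] [47.4 47.7] 66.9
bs [404.3 211.1] [434.2 303.4] 101 56 P [ 0.3135 -0.2754  0.0059] res [1.6 0.4] [ 0.  -1.7] rect(mm,deg) [ 310.3 -275.6] [37.7 17.8] 34.8
pp [330.1 261.3] [334.2 245.3] 293 285 P [ 0.452  -0.0058  0.0041] res [0.3 0.1] [-0.  -0.2] rect(mm,deg) [451.2  -6. ] [36.7 58.6] 29.9
ps [328.3 310.3] [275.9 256.5] 382 224 P [0.4129 0.1487 0.0046] res [0. 0.] [-0. -0.] rect(mm,deg) [412.3 150.2] [33.9 53.4] 54.1
plug [355.  231.3] [384.6 254.9] 189 80 P [ 0.4284 -0.1423  0.0049] res [-1.3 -0.4] [0.  1.3] rect(mm,deg) [ 427.5 -143. ] [19.9 68.4] 58.6
white [298.  351.7] [232.7 245.7] 460 236 P [0.4366 0.2671 0.0054] res [0.2 0. ] [-0.  -0.1] rect(mm,deg) [435.5 266.6] [34.4 53.6] 7.4
purple [376.7 329.2] [265.9 294.8] 428 282 P [0.3099 0.168  0.0025] res [0.2 0. ] [ 0.  -0.1] rect(mm,deg) [309.5 168.2] [55.5 35.3] 80.0
red side 4772 [561.2 249.5] [175.6 131. ] 88.0
red top 2573 [562.2 242. ] [165.5 125. ] 88.0
yellow side 860 [632.5  10.8] [174.8 132.3] 78.8Traceback (most recent call last):
  File "m.py", line 10, in <module>
    i=min(range(1,len(s)),key=lambda j:np.linalg.norm(cc[j]-c)+(s[j,4]<100)*1e4)
ValueError: min() iterable argument is empty
```

Run:
```python
import cv2,numpy as np
S=cv2.imread('pics/side0.png');T=cv2.imread('pics/top0.png')
a=cv2.resize(S[220:400,270:420],None,fx=2.66,fy=2.66,interpolation=3)
b=cv2.resize(T[230:310,200:350],None,fx=2.66,fy=2.66,interpolation=3)
w=max(a.shape[1],b.shape[1]); b=cv2.resize(T[225:315,195:355],(399,224),interpolation=3)
c=cv2.resize(T[235:315,365:455],(399,355),interpolation=3)
R=np.vstack([b,c]);R=np.vstack([R,np.zeros((1,399,3),np.uint8)]) if 0 else R
o=np.zeros((580,799,3),np.uint8);o[:a.shape[0],:a.shape[1]]=a;o[:R.shape[0],400:799]=R[:580]
cv2.imwrite('pics/crop1.png',o)
```

```text
(no output)
```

View pics/crop1.png

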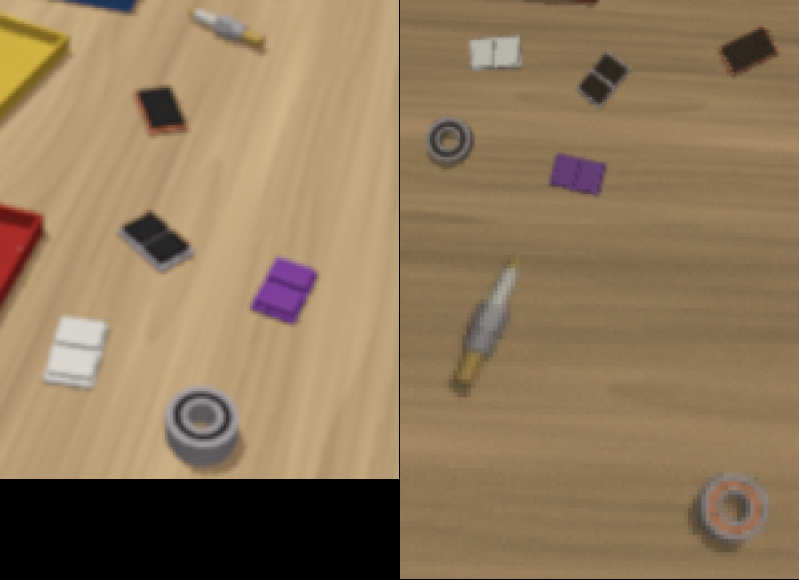

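```bash
cat > fit.py <<'E'
from h import *
from scipy.optimize import minimize
def pts(kind,a,b,h):
    if kind=='cyl':
        t=np.linspace(0,2*np.pi,24,endpoint=False);q=np.c_[a*np.cos(t),a*np.sin(t)]
    else: q=np.array([[a,b],[-a,b],[-a,-b],[a,-b]])
    return np.vstack([np.c_[q,0*q[:,:1]],np.c_[q,0*q[:,:1]+h]])
def poly(n,P,x,sh,off,w):
    c,s=np.cos(x[2]),np.sin(x[2]); Q=P@np.array([[c,s,0],[-s,c,0],[0,0,1]])+[x[0],x[1],x[3]]
    u=cv2.convexHull(((proj(n,Q)-off+.5)*8).astype(np.float32)).reshape(-1,2)
    m=np.zeros((sh[0]*8,sh[1]*8),np.uint8);cv2.fillPoly(m,[np.round(u).astype(np.int32)],1)
    return cv2.resize(m.astype(np.float32),(sh[1],sh[0]),interpolation=cv2.INTER_AREA)
def fit(P,x0,imgs,ws,ths,usez=True,verbose=1):
    M=[]
    for n in imgs:
        c=proj(n,[x0[0],x0[1],.01]);_,ct,_=seg(imgs[n],c,ws[n],ths[n]);off=np.floor(c)-ws[n]
        m=np.zeros((2*ws[n],)*2,np.uint8);cv2.drawContours(m,[(ct-off).astype(np.int32)],-1,1,-1);M.append((n,off,m.astype(np.float32)))
    def f(x):
        z=[x[0]/100,x[1]/100,x[2]/10,x[3]/100 if usez else 0]
        return sum(np.abs(poly(n,P,z,m.shape,o,0)-m).sum()/m.sum() for n,o,m in M)
    x=np.array([x0[0]*100,x0[1]*100,x0[2]*10,0])
    for _ in range(3):
        sim=np.vstack([x]+[x+d for d in np.diag([1,1,1.5,.6])]);x=minimize(f,x,method='Nelder-Mead',options=dict(initial_simplex=sim,maxiter=300)).x
    return np.array([x[0]*10,x[1]*10,np.degrees(x[2]/10),x[3]*10]).round(1),round(f(x),3)
E
cat > m2.py <<'E'
from fit import *
I={'side':cv2.imread('pics/side0.png'),'top':cv2.imread('pics/top0.png')}
W={'side':26,'top':20};t={'side':40,'top':40};t2={'side':30,'top':25}
print('bl',fit(pts('cyl',.0235,0,.021),(.335,.306,0),I,W,t))
print('bs',fit(pts('cyl',.020,0,.018),(.32,-.287,0),I,{'side':20,'top':18},t2))
print('pp',fit(pts('box',.029,.018,.008),(.452,-.006,np.radians(120)),I,W,t))
print('ps',fit(pts('box',.027,.017,.008),(.412,.149,np.radians(144)),I,W,t))
WT={'side':75,'top':48}
for n,x in(('red',(.56,.244,.0)),('yellow',(.62,.0,-.17)),('blue',(.56,-.24,0))):
    print(n,fit(pts('box',.064,.084,.02),x,I,WT,{'side':60,'top':60}))
for p in[(440.6,299.3)]:print('bs top',onplane('top',p,.018))
print('plug',[onplane('top',p,.009).round(4) for p in[(379,272),(384.1,260.2),(391.2,243.6)]])
print('plug side',[onplane('side',(270+a/2.66,220+b/2.66),.009).round(4) for a,b in[(265,44),(192,13)]])
E
python3 m2.py
```

```text
bl (array([334.8, 305. ,   2. ,  -2.6]), np.float32(0.373))
bs (array([ 318. , -282.7,    7.8,   -0.5]), np.float32(1.614))
pp (array([452.7,  -5.7, 119. ,   0.8]), np.float32(0.179))
ps (array([413. , 149.3, 143.6,   1.7]), np.float32(0.293))
red (array([ 5.626e+02,  2.434e+02, -1.700e+00,  4.000e-01]), np.float32(0.05))
yellow (array([  899. ,  -429.3,   -61.1, -1243.4]), np.float32(2.0))
blue (array([ 5.860e+02, -2.314e+02, -0.000e+00,  2.000e-01]), np.float32(0.053))
bs top [ 0.31937276 -0.2895374 ]
plug [array([ 0.3842, -0.1281]), array([ 0.4166, -0.1408]), array([ 0.4628, -0.1588])]
plug side [array([ 0.3839, -0.1245]), array([ 0.4621, -0.1543])]
```

```bash
cat > plan.py <<'E'
from h import *
# plan(x,y,z[m], jaw yaw deg): shift in tool axes (m) and turn (5deg units) from the present pose
def plan(*tg):
    o=r.get_obs();A=R.from_rotvec(o['orientation']);M=A.as_matrix()
    print('now',o['clock'].__round__(2),o['tcp_pos'].round(4),'x',M[:,0].round(3),'jaw yaw',np.degrees(np.arctan2(M[1,1],M[0,1])).round(1),'w',round(o['grip_width'],4),'j',o['joints'].round(2),'F',o['contact_force'].round(1))
    for x,y,z,yaw in tg:
        best=None
        for k in(0,180):
            a=np.radians(yaw+k);Y=np.array([np.cos(a),np.sin(a),0]);X=np.array([0,0,-1.]);B=np.stack([X,Y,np.cross(X,Y)],1)
            t=(A.inv()*R.from_matrix(B)).as_rotvec(degrees=True)/5
            if best is None or np.linalg.norm(t)<np.linalg.norm(best[1]): best=(yaw+k,t)
        s=A.inv().apply(np.array([x,y,z])-o['tcp_pos'])
        print((x,y,z,best[0]),'->',s.round(4),best[1].round(2),'rows',np.ceil(max(np.linalg.norm(s)/.0625,np.linalg.norm(best[1])*5/10.7)))
E
python3 - <<'E'
from plan import *
T=cv2.imread('pics/top0.png')
h=cv2.cvtColor(T,cv2.COLOR_BGR2HSV);print('yel',h[180,336],h[180,320]);
P=h[140:220,290:385];m=((P[...,1]>150)&(P[...,0]>18)&(P[...,0]<32)).astype(np.uint8)
ct=max(cv2.findContours(m,0,1)[0],key=cv2.contourArea).reshape(-1,2)+[290,140]
q=cv2.minAreaRect(np.array([onplane('top',u,.02)*1000 for u in ct],np.float32));print(q)
print('can',onplane('top',(155,215),0),'mug',onplane('top',(510,248),0), onplane('side',(362,172),0),onplane('side',(193,455),0))
plan((.335,.305,.12,0),(.319,-.289,.10,0),(.319,-.289,.10,90),(.319,-.289,.10,-40),(.586,-.19,.1,0))
E
```

```text
yel [ 21 164 179] [ 21 160 182]
((635.0980224609375, 0.6319961547851562), (164.76937866210938, 130.1986083984375), 78.97615051269531)
can [0.51189343 0.48869602] mug [ 0.46877616 -0.48076339] [ 0.4802075  -0.48047066] [0.523234   0.49020684]
now 0.1 [ 0.2095 -0.6411  0.2304] x [-0.001  0.002 -1.   ] jaw yaw -71.9 w 0.0857 j [ 1.15  0.48  0.02  1.56 -0.01  1.11 -0.08] F [-0.4  0.8  0.7]
(0.335, 0.305, 0.12, 0) -> [ 0.1118 -0.8601 -0.4132] [-1.438e+01 -1.000e-02  2.000e-02] rows 16.0
(0.319, -0.289, 0.1, 0) -> [ 0.1309 -0.3004 -0.2135] [-1.438e+01 -1.000e-02  2.000e-02] rows 7.0
(0.319, -0.289, 0.1, 270) -> [ 0.1309 -0.3004 -0.2135] [3.62 0.   0.02] rows 7.0
(0.319, -0.289, 0.1, -40) -> [ 0.1309 -0.3004 -0.2135] [-6.38 -0.    0.02] rows 7.0
(0.586, -0.19, 0.1, 0) -> [ 0.1309 -0.3116 -0.498 ] [-1.438e+01 -1.000e-02  2.000e-02] rows 10.0
```

{"fn": "carry_out", "kwargs": {
  "targets": [0.085,0.17,-0.3,-0.2135,-14.4,0,0,0.085,0.17,-0.3,-0.2135,-14.4,0,0,0.085,0.17,-0.3,-0.2135,-14.4,0,0,0.085,0.17,-0.3,-0.2135,-14.4,0,0,0.085,0.17,-0.3,-0.2135,-14.4,0,0,0.085,0.17,-0.3,-0.2135,-14.4,0,0,0.085,0.17,-0.3,-0.2135,-14.4,0,0,0.085,0.17,-0.3,-0.2135,-14.4,0,0,0.085,0.17,-0.3,-0.2135,-14.4,0,0,0.085,0.17,-0.3,-0.2135,-14.4,0,0],
  "squeeze": 40
}}

```text
clock: 1.35
tcp_pos: [0.3191, -0.2909, 0.0613]
orientation: [1.211, 1.209, -1.21]
contact_force: [0.0, -0.6, 0.5]
grip_width: 0.0848
```

Run:
```python
from plan import *
plan((.319,-.289,.004,0))
S=r.grab_frame('side');T=r.grab_frame('top')
u=proj('side',[.319,-.289,.02]).astype(int);v=proj('top',[.319,-.289,.02]).astype(int)
a=S[u[1]-50:u[1]+50,u[0]-50:u[0]+50];b=T[v[1]-50:v[1]+50,v[0]-50:v[0]+50]
cv2.imwrite('pics/bs1.png',cv2.resize(np.hstack([a,b]),None,fx=4,fy=4,interpolation=3))
```

```text
now 1.35 [ 0.3191 -0.2909  0.0613] x [ 0.  0. -1.] jaw yaw -0.1 w 0.0848 j [ 0.89  0.37 -0.34  2.24  0.23  0.56  0.37] F [ 0.  -0.6  0.5]
(0.319, -0.289, 0.004, 0) -> [ 0.0573 -0.0001 -0.0018] [-0.02 -0.   -0.  ] rows 1.0
```

View pics/bs1.png

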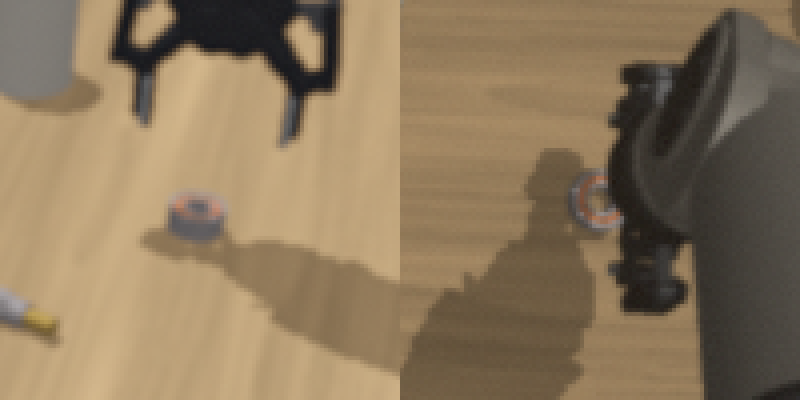

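The picture shows the small bearing (side crop 196,205) within 1 px of its prediction and clear between the open fingers. I'll descend and grip.

{"fn": "carry_out", "kwargs": {
  "targets": [0.085,0.03,0,-0.001,0,0,0,0.085,0.05,0,-0.001,0,0,0,0.085,0.057,0,-0.001,0,0,0,0.085,0.057,0,-0.001,0,0,0,0.03,0.057,0,-0.001,0,0,0,0.03,0.057,0,-0.001,0,0,0,0.03,0.057,0,-0.001,0,0,0,0.03,0.057,0,-0.001,0,0,0,0.03,0.057,0,-0.001,0,0,0,0.03,0.057,0,-0.001,0,0,0]
}}

```text
clock: 2.7
tcp_pos: [0.3196, -0.2899, 0.0051]
orientation: [1.21, 1.208, -1.209]
contact_force: [0.2, 1.6, 8.9]
grip_width: 0.0384
```

Run:
```python
from plan import *
plan((.586,-.273,.09,0),(.586,-.19,.09,0))
```

```text
now 2.7 [ 0.3196 -0.2899  0.0051] x [ 0.001 -0.    -1.   ] jaw yaw -0.0 w 0.0384 j [ 0.83  0.49 -0.28  2.26  0.31  0.43  0.29] F [0.2 1.6 8.9]
(0.586, -0.273, 0.09, 0) -> [-0.0847  0.2665 -0.0171] [-0.01  0.01 -0.01] rows 5.0
(0.586, -0.19, 0.09, 0) -> [-0.0847  0.2664 -0.1001] [-0.01  0.01 -0.01] rows 5.0
```

{"fn": "carry_out", "kwargs": {
  "targets": [0.03,-0.04,0,0,0,0,0,0.03,-0.085,0,0,0,0,0,0.03,-0.085,0.06,-0.005,0,0,0,0.03,-0.085,0.12,-0.01,0,0,0,0.03,-0.085,0.18,-0.014,0,0,0,0.03,-0.085,0.24,-0.017,0,0,0,0.03,-0.085,0.266,-0.017,0,0,0,0.03,-0.085,0.266,-0.017,0,0,0,0.03,-0.085,0.266,-0.017,0,0,0]
}}

```text
clock: 3.82
tcp_pos: [0.5839, -0.2733, 0.0899]
orientation: [1.209, 1.209, -1.211]
contact_force: [0.2, -0.3, -0.2]
grip_width: 0.038
```

Run:
```python
from plan import *
plan((.586,-.273,.010,0))
S=r.grab_frame('side');T=r.grab_frame('top')
u=proj('side',[.586,-.231,.03]).astype(int);v=proj('top',[.586,-.231,.02]).astype(int)
a=S[u[1]-70:u[1]+50,u[0]-60:u[0]+60];b=T[v[1]-60:v[1]+60,v[0]-60:v[0]+60]
cv2.imwrite('pics/bs2.png',cv2.resize(np.hstack([a,b]),None,fx=3.3,fy=3.3,interpolation=3))
```

```text
now 3.83 [ 0.5839 -0.2733  0.0899] x [-0.001 -0.    -1.   ] jaw yaw -0.1 w 0.038 j [ 0.59  0.61 -0.35  1.72  0.26  0.86  0.13] F [ 0.2 -0.3 -0.2]
(0.586, -0.273, 0.01, 0) -> [ 0.0799  0.0022 -0.0004] [-0.02  0.    0.01] rows 2.0
```

View pics/bs2.png

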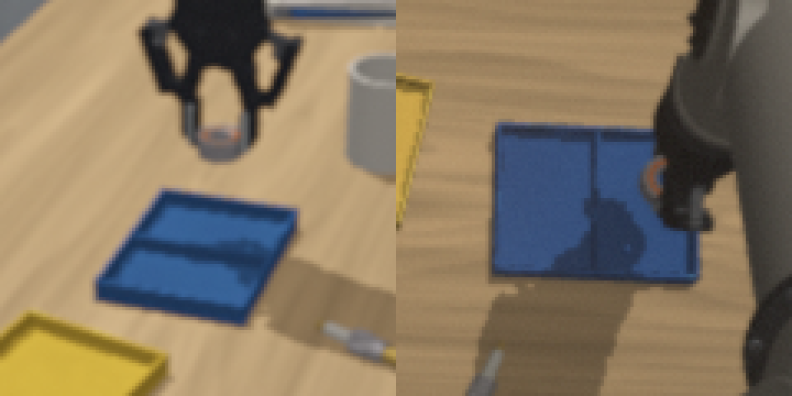

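Held level over the -y bay. I'll lower it, then touch down gently.

{"fn": "carry_out", "kwargs": {
  "targets": [0.03,0.04,0.002,0,0,0,0,0.03,0.065,0.002,0,0,0,0,0.03,0.075,0.002,0,0,0,0,0.03,0.078,0.002,0,0,0,0,0.03,0.08,0.002,0,0,0,0,0.03,0.08,0.002,0,0,0,0]
}}

```text
clock: 4.68
tcp_pos: [0.5862, -0.274, 0.011]
orientation: [1.21, 1.207, -1.211]
contact_force: [-0.6, -0.4, -0.7]
grip_width: 0.0382
```

{"fn": "carry_out", "kwargs": {
  "targets": [0.03,0.001,0,0,0,0,0,0.03,0.0015,0,0,0,0,0,0.03,0.002,0,0,0,0,0,0.03,0.0025,0,0,0,0,0]
}}

```text
clock: 5.18
tcp_pos: [0.5863, -0.274, 0.0092]
orientation: [1.21, 1.207, -1.211]
contact_force: [-2.3, 1.2, 8.6]
grip_width: 0.0385
```

{"fn": "carry_out", "kwargs": {
  "targets": [0.06,0,0,0,0,0,0,0.06,0,0,0,0,0,0,0.06,0,0,0,0,0,0,0.06,-0.01,0,0,0,0,0,0.06,-0.04,0,0,0,0,0,0.06,-0.1,0,0,0,0,0,0.06,-0.12,0,0,0,0,0,0.06,-0.12,0,0,0,0,0]
}}

```text
clock: 6.18
tcp_pos: [0.5873, -0.2743, 0.1313]
orientation: [1.211, 1.203, -1.209]
contact_force: [-1.4, -0.2, -0.2]
grip_width: 0.06
```

Run:
```python
from plan import *
plan((.335,.305,.10,0),(.335,.305,.065,0))
```

```text
now 6.17 [ 0.5873 -0.2743  0.1313] x [ 0.004 -0.003 -1.   ] jaw yaw -0.1 w 0.06 j [ 0.6   0.56 -0.37  1.69  0.24  0.93  0.14] F [-1.4 -0.2 -0.2]
(0.335, 0.305, 0.1, 0) -> [ 0.0285 -0.2538 -0.5788] [-0.03  0.04 -0.05] rows 11.0
(0.335, 0.305, 0.065, 0) -> [ 0.0635 -0.2539 -0.5789] [-0.03  0.04 -0.05] rows 11.0
```

{"fn": "carry_out", "kwargs": {
  "targets": [0.085,0,-0.254,-0.579,0,0,0,0.085,0,-0.254,-0.579,0,0,0,0.085,0,-0.254,-0.579,0,0,0,0.085,0,-0.254,-0.579,0,0,0,0.085,0.02,-0.254,-0.579,0,0,0,0.085,0.02,-0.254,-0.579,0,0,0,0.085,0.02,-0.254,-0.579,0,0,0,0.085,0.04,-0.254,-0.579,0,0,0,0.085,0.04,-0.254,-0.579,0,0,0,0.085,0.05,-0.254,-0.579,0,0,0,0.085,0.065,-0.254,-0.579,0,0,0,0.085,0.065,-0.254,-0.579,0,0,0]
}}

```text
clock: 7.68
tcp_pos: [0.3327, 0.3044, 0.0614]
orientation: [1.204, 1.205, -1.212]
contact_force: [0.0, -1.0, -0.3]
grip_width: 0.085
```

Run:
```python
from plan import *
print(onplane('top',(214.6,281.6),.021),onplane('side',(346.3,376.8),.021))
plan((.335,.305,.005,0))
S=r.grab_frame('side');T=r.grab_frame('top')
u=proj('side',[.335,.305,.021]).astype(int);v=proj('top',[.586,-.231,.02]).astype(int)
a=S[u[1]-60:u[1]+60,u[0]-60:u[0]+60];b=T[v[1]-60:v[1]+60,v[0]-60:v[0]+60]
cv2.imwrite('pics/bl1.png',cv2.resize(np.hstack([a,b]),None,fx=3.3,fy=3.3,interpolation=3))
```

```text
[0.33536242 0.30239463] [0.33739355 0.30558845]
now 7.67 [0.3327 0.3044 0.0614] x [-0.    -0.006 -1.   ] jaw yaw 0.0 w 0.085 j [-0.42  0.43 -0.55  2.18  0.39  0.63 -1.25] F [ 0.  -1.  -0.3]
(0.335, 0.305, 0.005, 0) -> [ 0.0564  0.0023 -0.0009] [0.01 0.07 0.  ] rows 1.0
```

View pics/bl1.png

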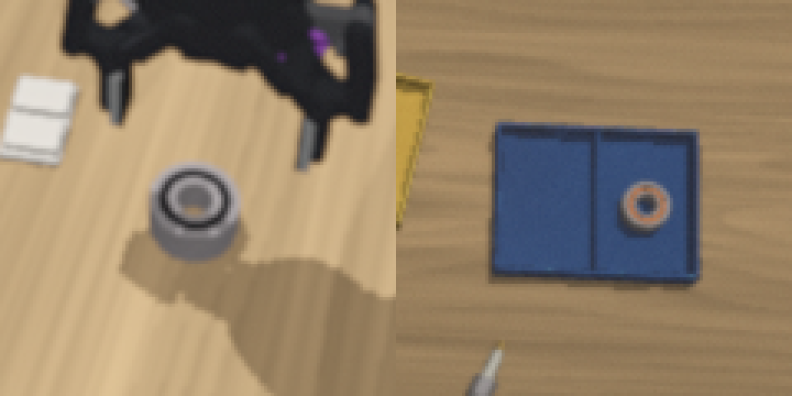

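The small bearing lies flat and centred in its bay. The large one sits between the fingers (side crop 195,200), and the white look-alike is clear.

{"fn": "carry_out", "kwargs": {
  "targets": [0.085,0.03,0.002,0,0,0.07,0,0.085,0.05,0.003,0,0,0.07,0,0.085,0.056,0.003,0,0,0.07,0,0.085,0.056,0.003,0,0,0.07,0,0.035,0.056,0.003,0,0,0.07,0,0.035,0.056,0.003,0,0,0.07,0,0.035,0.056,0.003,0,0,0.07,0,0.035,0.056,0.003,0,0,0.07,0,0.035,0.056,0.003,0,0,0.07,0,0.035,0.056,0.003,0,0,0.07,0]
}}

```text
clock: 9.02
tcp_pos: [0.3382, 0.3036, 0.0078]
orientation: [1.214, 1.206, -1.208]
contact_force: [-1.4, -2.6, 9.9]
grip_width: 0.0451
```

Run:
```python
from plan import *
plan((.586,-.190,.09,0),(.335,.305,.09,0))
```

```text
now 9.03 [0.3382 0.3036 0.0078] x [ 0.004  0.001 -1.   ] jaw yaw -0.2 w 0.0451 j [-0.48  0.53 -0.47  2.2   0.5   0.51 -1.34] F [-1.4 -2.6  9.9]
(0.586, -0.19, 0.09, 0) -> [-0.0819  0.2496  0.4927] [-0.04 -0.01 -0.04] rows 9.0
(0.335, 0.305, 0.09, 0) -> [-0.0822 -0.0029 -0.0015] [-0.04 -0.01 -0.04] rows 2.0
```

{"fn": "carry_out", "kwargs": {
  "targets": [0.035,-0.03,0,0,0,0,0,0.035,-0.082,0,0,0,0,0,0.035,-0.082,0.25,0.493,0,0,0,0.035,-0.082,0.25,0.493,0,0,0,0.035,-0.082,0.25,0.493,0,0,0,0.035,-0.082,0.25,0.493,0,0,0,0.035,-0.082,0.25,0.493,0,0,0,0.035,-0.082,0.25,0.493,0,0,0,0.035,-0.082,0.25,0.493,0,0,0,0.035,-0.082,0.25,0.493,0,0,0,0.035,-0.082,0.25,0.493,0,0,0,0.035,-0.082,0.25,0.493,0,0,0]
}}

```text
clock: 10.52
tcp_pos: [0.587, -0.1961, 0.0898]
orientation: [1.219, 1.2, -1.214]
contact_force: [-0.7, 1.2, -1.7]
grip_width: 0.0452
```

Run:
```python
from plan import *
plan((.586,-.190,.014,0))
S=r.grab_frame('side')
u=proj('side',[.586,-.231,.03]).astype(int)
cv2.imwrite('pics/bl2.png',cv2.resize(S[u[1]-70:u[1]+50,u[0]-60:u[0]+60],None,fx=3.3,fy=3.3,interpolation=3))
```

```text
now 10.53 [ 0.587  -0.1961  0.0898] x [ 0.005 -0.001 -1.   ] jaw yaw -0.6 w 0.0452 j [ 0.54  0.58 -0.43  1.79  0.32  0.83 -0.05] F [-0.7  1.2 -1.7]
(0.586, -0.19, 0.014, 0) -> [ 0.0758 -0.0014 -0.0062] [-0.12  0.01 -0.05] rows 2.0
```

View pics/bl2.png

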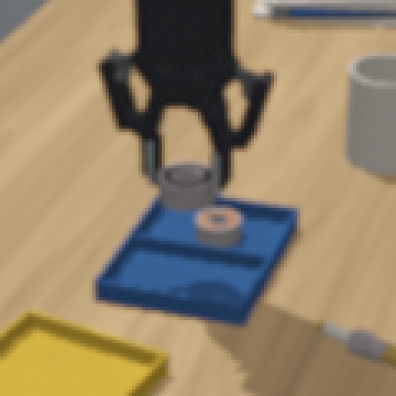

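{"fn": "carry_out", "kwargs": {
  "targets": [0.035,0.03,0,-0.006,0,0,-0.05,0.035,0.06,0,-0.006,0,0,-0.05,0.035,0.07,0,-0.006,0,0,-0.05,0.035,0.074,0,-0.006,0,0,-0.05,0.035,0.076,0,-0.006,0,0,-0.05,0.035,0.077,0,-0.006,0,0,-0.05,0.035,0.078,0,-0.006,0,0,-0.05]
}}

```text
clock: 11.45
tcp_pos: [0.587, -0.1866, 0.0123]
orientation: [1.215, 1.206, -1.214]
contact_force: [0.6, -0.2, -0.5]
grip_width: 0.0455
```

{"fn": "carry_out", "kwargs": {
  "targets": [0.035,0.0005,0,0,0,0,0,0.035,0.001,0,0,0,0,0,0.035,0.0015,0,0,0,0,0,0.035,0.002,0,0,0,0,0]
}}

```text
clock: 11.95
tcp_pos: [0.5872, -0.1867, 0.0118]
orientation: [1.215, 1.205, -1.214]
contact_force: [-6.6, 0.4, 15.5]
grip_width: 0.0451
```

Contact felt. I'll release and rise.

{"fn": "carry_out", "kwargs": {
  "targets": [0.065,0,0,0,0,0,0,0.065,0,0,0,0,0,0,0.065,0,0,0,0,0,0,0.065,-0.01,0,0,0,0,0,0.065,-0.04,0,0,0,0,0,0.065,-0.09,0,0,0,0,0,0.065,-0.09,0,0,0,0,0]
}}

```text
clock: 12.82
tcp_pos: [0.5903, -0.1872, 0.1066]
orientation: [1.217, 1.198, -1.209]
contact_force: [-0.5, 0.9, -0.1]
grip_width: 0.0652
```

Run:
```python
from plan import *
plan((.4525,-.006,.06,119-90))
```

```text
now 12.82 [ 0.5903 -0.1872  0.1066] x [ 0.008 -0.002 -1.   ] jaw yaw -0.4 w 0.0652 j [ 0.53  0.56 -0.44  1.78  0.31  0.86 -0.06] F [-0.5  0.9 -0.1]
(0.4525, -0.006, 0.06, 29) -> [ 0.0451 -0.1396 -0.1802] [-5.89  0.05 -0.09] rows 4.0
```

{"fn": "carry_out", "kwargs": {
  "targets": [0.06,0,-0.14,-0.18,-5.9,0.05,-0.09,0.06,0,-0.14,-0.18,-5.9,0.05,-0.09,0.06,0.045,-0.14,-0.18,-5.9,0.05,-0.09,0.06,0.045,-0.14,-0.18,-5.9,0.05,-0.09,0.06,0.045,-0.14,-0.18,-5.9,0.05,-0.09,0.06,0.045,-0.14,-0.18,-5.9,0.05,-0.09,0.06,0.045,-0.14,-0.18,-5.9,0.05,-0.09]
}}

```text
clock: 13.7
tcp_pos: [0.4533, -0.0072, 0.0604]
orientation: [0.83, 1.406, -0.829]
contact_force: [1.0, 0.5, 0.5]
grip_width: 0.0599
```

Run:
```python
from plan import *
plan((.4525,-.006,.0,29.4))
S=r.grab_frame('side');T=r.grab_frame('top')
u=proj('side',[.4525,-.006,.021]).astype(int);v=proj('top',[.52,-.1,.02]).astype(int)
a=S[u[1]-60:u[1]+60,u[0]-60:u[0]+60];b=T[v[1]-80:v[1]+80,v[0]-80:v[0]+80]
cv2.imwrite('pics/pp1.png',np.hstack([cv2.resize(q,(399,399),interpolation=3) for q in(a,b)]))
```

```text
now 13.7 [ 0.4533 -0.0072  0.0604] x [ 0.001  0.    -1.   ] jaw yaw 28.9 w 0.0599 j [ 0.38  0.44 -0.6   2.18  0.42  0.63 -0.01] F [1.  0.5 0.5]
(0.4525, -0.006, 0.0, 29.4) -> [ 0.0604 -0.0002 -0.0014] [-0.09  0.01 -0.01] rows 1.0
```

View pics/pp1.png

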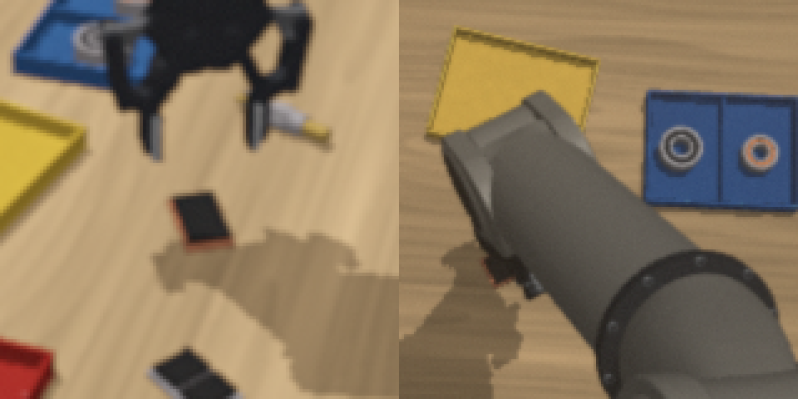

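Both bearings lie in separate bays. The plain pad (side crop 200,220) is centred between the fingers with its block up.

{"fn": "carry_out", "kwargs": {
  "targets": [0.06,0.03,0,-0.001,-0.09,0,0,0.06,0.05,0,-0.001,-0.09,0,0,0.06,0.056,0,-0.001,-0.09,0,0,0.06,0.058,0,-0.001,-0.09,0,0,0.06,0.058,0,-0.001,-0.09,0,0]
}}

```text
clock: 14.42
tcp_pos: [0.4531, -0.0062, 0.0028]
orientation: [0.824, 1.408, -0.823]
contact_force: [-1.1, 0.2, -0.4]
grip_width: 0.0601
```

{"fn": "carry_out", "kwargs": {
  "targets": [0.044,0,0,0,0,0,0,0.044,0,0,0,0,0,0]
}}

```text
clock: 14.68
tcp_pos: [0.4534, -0.0063, 0.0033]
orientation: [0.825, 1.407, -0.822]
contact_force: [-0.4, -0.2, -0.1]
grip_width: 0.0443
```

{"fn": "carry_out", "kwargs": {
  "targets": [0.044,0.001,0,0,0,0,0,0.044,0.002,0,0,0,0,0,0.044,0.003,0,0,0,0,0,0.044,0.003,0,0,0,0,0]
}}

```text
clock: 15.18
tcp_pos: [0.4533, -0.0063, 0.0002]
orientation: [0.824, 1.407, -0.822]
contact_force: [-0.0, -0.1, 0.2]
grip_width: 0.0438
```

{"fn": "carry_out", "kwargs": {
  "targets": [0.044,0.001,0,0,0,0,0,0.044,0.0015,0,0,0,0,0,0.03,0.0015,0,0,0,0,0,0.03,0.0015,0,0,0,0,0,0.03,0.0015,0,0,0,0,0,0.03,0.0015,0,0,0,0,0]
}}

```text
clock: 15.92
tcp_pos: [0.4534, -0.0064, -0.0007]
orientation: [0.824, 1.407, -0.823]
contact_force: [-1.9, 0.5, 11.1]
grip_width: 0.0346
```

{"fn": "carry_out", "kwargs": {
  "targets": [0.03,-0.02,0,0,0,0,0,0.03,-0.07,0,0,0,0,0,0.03,-0.08,0,0,0,0,0]
}}

```text
clock: 16.3
tcp_pos: [0.4548, -0.0062, 0.0816]
orientation: [0.825, 1.403, -0.821]
contact_force: [-0.1, -0.7, -1.2]
grip_width: 0.0343
```

Run:
```python
from plan import *
plan((.5614,.2024,.08,-1.7))
```

```text
now 16.3 [ 0.4548 -0.0062  0.0816] x [ 0.007 -0.001 -1.   ] jaw yaw 29.4 w 0.0343 j [ 0.41  0.41 -0.63  2.17  0.39  0.67  0.02] F [-0.1 -0.7 -1.2]
(0.5614, 0.2024, 0.08, -1.7) -> [ 0.0021  0.1952 -0.1295] [ 6.21  0.03 -0.08] rows 4.0
```

{"fn": "carry_out", "kwargs": {
  "targets": [0.03,0,0.195,-0.13,6.2,0.03,-0.08,0.03,0,0.195,-0.13,6.2,0.03,-0.08,0.03,0,0.195,-0.13,6.2,0.03,-0.08,0.03,0,0.195,-0.13,6.2,0.03,-0.08,0.03,0,0.195,-0.13,6.2,0.03,-0.08,0.03,0,0.195,-0.13,6.2,0.03,-0.08,0.03,0,0.195,-0.13,6.2,0.03,-0.08]
}}

```text
clock: 17.18
tcp_pos: [0.5604, 0.2007, 0.0815]
orientation: [1.229, 1.195, -1.233]
contact_force: [0.2, 0.1, -0.5]
grip_width: 0.034
```

Run:
```python
from plan import *
plan((.5614,.2024,.006,-1.7))
S=r.grab_frame('side')
u=proj('side',[.5614,.21,.04]).astype(int)
cv2.imwrite('pics/pp2.png',cv2.resize(S[u[1]-75:u[1]+75,u[0]-75:u[0]+75],None,fx=2.6,fy=2.6,interpolation=3))
```

```text
now 17.18 [0.5604 0.2007 0.0815] x [-0.002 -0.002 -1.   ] jaw yaw -1.7 w 0.034 j [-0.09  0.57 -0.48  1.84  0.36  0.81 -0.78] F [ 0.2  0.1 -0.5]
(0.5614, 0.2024, 0.006, -1.7) -> [ 0.0755  0.001  -0.0019] [-0.01  0.02  0.02] rows 2.0
```

View pics/pp2.png

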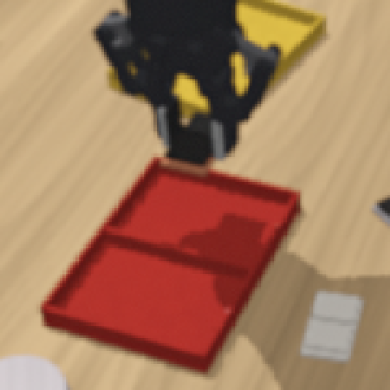

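{"fn": "carry_out", "kwargs": {
  "targets": [0.03,0.03,0.001,-0.002,0,0.02,0.02,0.03,0.06,0.001,-0.002,0,0.02,0.02,0.03,0.072,0.001,-0.002,0,0.02,0.02,0.03,0.075,0.001,-0.002,0,0.02,0.02,0.03,0.077,0.001,-0.002,0,0.02,0.02,0.03,0.077,0.001,-0.002,0,0.02,0.02]
}}

```text
clock: 17.98
tcp_pos: [0.5622, 0.2029, 0.0056]
orientation: [1.233, 1.194, -1.23]
contact_force: [0.1, 0.6, -1.0]
grip_width: 0.0342
```

{"fn": "carry_out", "kwargs": {
  "targets": [0.03,0.001,0,0,0,0,0,0.03,0.0015,0,0,0,0,0,0.03,0.002,0,0,0,0,0,0.03,0.0025,0,0,0,0,0,0.03,0.0025,0,0,0,0,0]
}}

```text
clock: 18.6
tcp_pos: [0.5622, 0.2029, 0.0034]
orientation: [1.233, 1.194, -1.23]
contact_force: [-1.6, -0.6, 4.1]
grip_width: 0.0343
```

{"fn": "carry_out", "kwargs": {
  "targets": [0.03,0.0005,0,0,0,0,0,0.055,0.0005,0,0,0,0,0,0.055,0.0005,0,0,0,0,0,0.055,0,0,0,0,0,0,0.055,-0.01,0,0,0,0,0,0.055,-0.04,0,0,0,0,0,0.055,-0.09,0,0,0,0,0,0.055,-0.09,0,0,0,0,0]
}}

```text
clock: 19.6
tcp_pos: [0.5648, 0.2045, 0.0981]
orientation: [1.239, 1.191, -1.223]
contact_force: [-0.2, 0.1, 0.0]
grip_width: 0.0555
```

Run:
```python
from plan import *
plan((.413,.149,.06,143.8-90))
```

```text
now 19.6 [0.5648 0.2045 0.0981] x [ 0.01   0.004 -1.   ] jaw yaw -1.8 w 0.0555 j [-0.08  0.55 -0.49  1.83  0.35  0.83 -0.77] F [-0.2  0.1  0. ]
(0.413, 0.149, 0.06, 53.80000000000001) -> [ 0.0364 -0.1504  0.0602] [-1.111e+01  1.000e-02 -1.200e-01] rows 6.0
```

{"fn": "carry_out", "kwargs": {
  "targets": [0.06,0,-0.15,0.06,-11.1,0,-0.12,0.06,0,-0.15,0.06,-11.1,0,-0.12,0.06,0,-0.15,0.06,-11.1,0,-0.12,0.06,0.036,-0.15,0.06,-11.1,0,-0.12,0.06,0.036,-0.15,0.06,-11.1,0,-0.12,0.06,0.036,-0.15,0.06,-11.1,0,-0.12,0.06,0.036,-0.15,0.06,-11.1,0,-0.12,0.06,0.036,-0.15,0.06,-11.1,0,-0.12]
}}

```text
clock: 20.6
tcp_pos: [0.4137, 0.1493, 0.0607]
orientation: [0.497, 1.512, -0.497]
contact_force: [-0.0, -0.1, 0.6]
grip_width: 0.0604
```

Run:
```python
from plan import *
plan((.413,.149,.0,53.8))
S=r.grab_frame('side')
u=proj('side',[.47,.17,.02]).astype(int)
cv2.imwrite('pics/ps1.png',cv2.resize(S[u[1]-85:u[1]+85,u[0]-85:u[0]+85],None,fx=3,fy=3,interpolation=3))
```

```text
now 20.6 [0.4137 0.1493 0.0607] x [ 0.001 -0.001 -1.   ] jaw yaw 53.6 w 0.0604 j [ 0.13  0.46 -0.73  2.2   0.51  0.65 -0.03] F [-0.  -0.1  0.6]
(0.413, 0.149, 0.0, 53.8) -> [ 0.0607 -0.0006 -0.0004] [-0.04  0.01 -0.  ] rows 1.0
```

View pics/ps1.png

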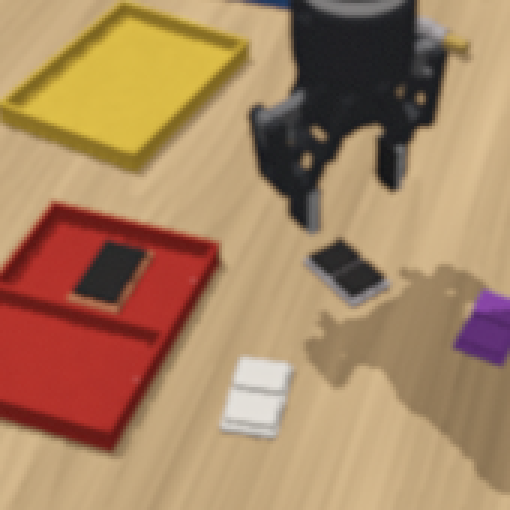

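The plain pad lies flat in its bay. Of the three split pads, the dark one with the steel plate (crop 347,270) is the target; white (257,397) and purple (490,330) stay. Descending in line with the dark one.

{"fn": "carry_out", "kwargs": {
  "targets": [0.06,0.03,0,0,0,0,0,0.06,0.05,0,0,0,0,0,0.044,0.056,0,0,0,0,0,0.044,0.059,0,0,0,0,0,0.044,0.061,0,0,0,0,0,0.044,0.062,0,0,0,0,0,0.028,0.062,0,0,0,0,0,0.028,0.062,0,0,0,0,0,0.028,0.062,0,0,0,0,0,0.028,0.062,0,0,0,0,0]
}}

```text
clock: 21.9
tcp_pos: [0.4142, 0.1494, -0.0005]
orientation: [0.497, 1.51, -0.496]
contact_force: [-1.1, 0.2, 8.8]
grip_width: 0.0324
```

{"fn": "carry_out", "kwargs": {
  "targets": [0.028,-0.02,0,0,0,0,0,0.028,-0.07,0,0,0,0,0,0.028,-0.085,0,0,0,0,0]
}}

```text
clock: 22.28
tcp_pos: [0.4153, 0.1501, 0.0868]
orientation: [0.498, 1.507, -0.495]
contact_force: [1.2, 0.3, -1.8]
grip_width: 0.0323
```

Run:
```python
from plan import *
plan((.5638,.2844,.08,-1.7))
```

```text
now 22.27 [0.4153 0.1501 0.0868] x [ 0.006  0.    -1.   ] jaw yaw 53.6 w 0.0323 j [ 0.17  0.42 -0.78  2.18  0.46  0.7   0.01] F [ 1.2  0.3 -1.8]
(0.5638, 0.2844, 0.08, -1.7) -> [0.0078 0.1962 0.0399] [11.07  0.03 -0.07] rows 6.0
```

{"fn": "carry_out", "kwargs": {
  "targets": [0.028,0,0.196,0.04,11.1,0.03,-0.07,0.028,0,0.196,0.04,11.1,0.03,-0.07,0.028,0,0.196,0.04,11.1,0.03,-0.07,0.028,0,0.196,0.04,11.1,0.03,-0.07,0.028,0,0.196,0.04,11.1,0.03,-0.07,0.028,0,0.196,0.04,11.1,0.03,-0.07,0.028,0,0.196,0.04,11.1,0.03,-0.07,0.028,0,0.196,0.04,11.1,0.03,-0.07,0.028,0,0.196,0.04,11.1,0.03,-0.07]
}}

```text
clock: 23.4
tcp_pos: [0.5637, 0.2839, 0.0878]
orientation: [1.233, 1.194, -1.233]
contact_force: [0.2, 0.2, -1.0]
grip_width: 0.0324
```

Run:
```python
from plan import *
plan((.5638,.2844,.006,-1.7))
```

```text
now 23.4 [0.5637 0.2839 0.0878] x [-0.  0. -1.] jaw yaw -1.8 w 0.0324 j [-0.21  0.61 -0.48  1.75  0.36  0.86 -0.89] F [ 0.2  0.2 -1. ]
(0.5638, 0.2844, 0.006, -1.7) -> [ 0.0818  0.0001 -0.0005] [-0.02 -0.    0.  ] rows 2.0
```

{"fn": "carry_out", "kwargs": {
  "targets": [0.028,0.04,0,0,0,0,0,0.028,0.07,0,0,0,0,0,0.028,0.079,0,0,0,0,0,0.028,0.082,0,0,0,0,0,0.028,0.083,0,0,0,0,0,0.028,0.0835,0,0,0,0,0,0.028,0.084,0,0,0,0,0,0.028,0.084,0,0,0,0,0]
}}

```text
clock: 24.4
tcp_pos: [0.5638, 0.2839, 0.0041]
orientation: [1.233, 1.194, -1.232]
contact_force: [-0.3, 0.6, -1.0]
grip_width: 0.0321
```

{"fn": "carry_out", "kwargs": {
  "targets": [0.028,0.0005,0,0,0,0,0,0.028,0.001,0,0,0,0,0,0.028,0.0015,0,0,0,0,0,0.028,0.0015,0,0,0,0,0]
}}

```text
clock: 24.9
tcp_pos: [0.5639, 0.2839, 0.0036]
orientation: [1.233, 1.193, -1.232]
contact_force: [-2.9, -2.7, 8.6]
grip_width: 0.0325
```

Contact felt. I'll release and rise.

{"fn": "carry_out", "kwargs": {
  "targets": [0.055,0,0,0,0,0,0,0.055,0,0,0,0,0,0,0.055,0,0,0,0,0,0,0.055,-0.01,0,0,0,0,0,0.055,-0.04,0,0,0,0,0,0.055,-0.09,0,0,0,0,0,0.055,-0.1,0,0,0,0,0]
}}

```text
clock: 25.78
tcp_pos: [0.5658, 0.2856, 0.1079]
orientation: [1.238, 1.192, -1.226]
contact_force: [-0.1, -0.5, -0.6]
grip_width: 0.055
```

Run:
```python
from plan import *
plan((.4166,-.139,.065,-21.3+90))
```

```text
now 25.77 [0.5658 0.2856 0.1079] x [ 0.006  0.003 -1.   ] jaw yaw -1.8 w 0.055 j [-0.21  0.59 -0.49  1.74  0.35  0.89 -0.88] F [-0.1 -0.5 -0.6]
(0.4166, -0.139, 0.065, 68.7) -> [ 0.0405 -0.1359  0.4293] [-1.411e+01  1.000e-02 -9.000e-02] rows 8.0
```

{"fn": "carry_out", "kwargs": {
  "targets": [0.06,0,-0.136,0.429,-14.1,0,-0.09,0.06,0,-0.136,0.429,-14.1,0,-0.09,0.06,0,-0.136,0.429,-14.1,0,-0.09,0.06,0,-0.136,0.429,-14.1,0,-0.09,0.06,0,-0.136,0.429,-14.1,0,-0.09,0.06,0,-0.136,0.429,-14.1,0,-0.09,0.06,0.04,-0.136,0.429,-14.1,0,-0.09,0.06,0.04,-0.136,0.429,-14.1,0,-0.09,0.06,0.04,-0.136,0.429,-14.1,0,-0.09,0.06,0.04,-0.136,0.429,-14.1,0,-0.09,0.06,0.04,-0.136,0.429,-14.1,0,-0.09]
}}

```text
clock: 27.15
tcp_pos: [0.4174, -0.1375, 0.0661]
orientation: [0.29, 1.55, -0.291]
contact_force: [-0.1, -0.9, 0.6]
grip_width: 0.0598
```

Run:
```python
from plan import *
plan((.4166,-.139,.005,68.7))
S=r.grab_frame('side');T=r.grab_frame('top')
p=proj('side',[[.4166,-.139,.018],[.3841,-.126,.009],[.4625,-.1565,.009]]);u=p[0].astype(int)
a=cv2.resize(S[u[1]-40:u[1]+40,u[0]-40:u[0]+40],(399,399),interpolation=3)
for q in p: cv2.circle(a,tuple(((q+.5-u+40)*399/80).astype(int)),2,(0,255,0),-1)
v=proj('top',[.56,.244,.02]).astype(int);b=T[v[1]-50:v[1]+50,v[0]-50:v[0]+50]
cv2.imwrite('pics/pl1.png',np.hstack([a,cv2.resize(b,(399,399),interpolation=3)]))
```

```text
now 27.15 [ 0.4174 -0.1375  0.0661] x [ 0.001 -0.001 -1.   ] jaw yaw 68.8 w 0.0598 j [ 0.8   0.45 -0.74  2.2   0.5   0.66  0.91] F [-0.1 -0.9  0.6]
(0.4166, -0.139, 0.005, 68.7) -> [ 0.0611 -0.0017 -0.0003] [0.02 0.02 0.  ] rows 1.0
```

View pics/pl1.png

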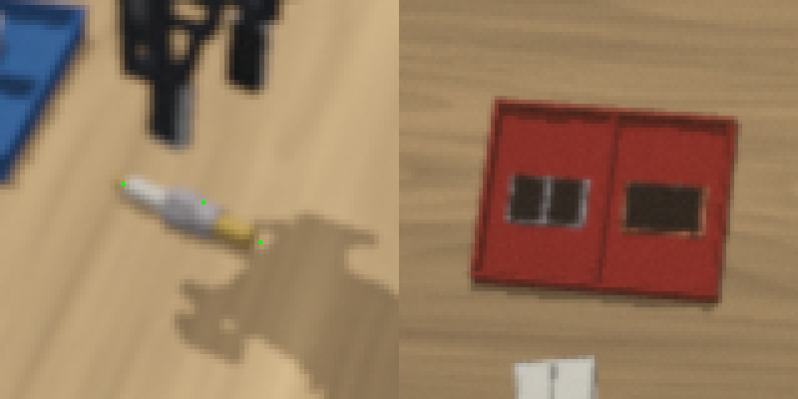

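Run:
```python
from plan import *
u=proj('side',[.4166,-.139,.018]).astype(int)
f=lambda a,b:onplane('side',(u[0]-40+a*80/399-.5,u[1]-40+b*80/399-.5),.009).round(4)
for q in[(255,240),(218,222),(190,208.5),(163,195),(122,183)]:print(q,f(*q))
for c in[(379,272),(384.6,257.8)]:print(onplane('top',c,.009).round(4))
T=cv2.imread('pics/top0.png');S=cv2.imread('pics/side0.png')
a=cv2.resize(T[238:278,365:405],(500,500),interpolation=3)
cv2.imwrite('pics/pl2.png',a)
```

```text
(255, 240) [ 0.3871 -0.1276]
(218, 222) [ 0.4082 -0.1375]
(190, 208.5) [ 0.4244 -0.1451]
(163, 195) [ 0.4405 -0.1529]
(122, 183) [ 0.4634 -0.1573]
[ 0.3842 -0.1281]
[ 0.4232 -0.142 ]
```

View pics/pl2.png

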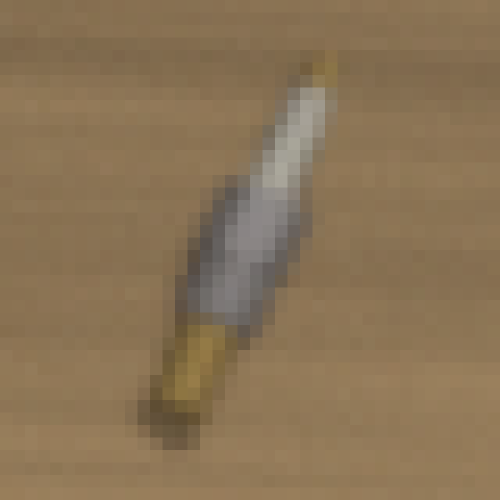

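Run:
```python
from plan import *
print(onplane('top',(383.9,258.1),.009),onplane('top',(390.5,242.1),.008)-onplane('top',(378.9,270.3),.008))
plan((.423,-.142,.003,68.6))
```

```text
[ 0.42228728 -0.14016043] [ 0.07810325 -0.02907153]
now 27.25 [ 0.4172 -0.1378  0.066 ] x [ 0.001 -0.001 -1.   ] jaw yaw 68.8 w 0.0602 j [ 0.8   0.45 -0.74  2.2   0.5   0.66  0.91] F [ 0.5 -0.  -0.5]
(0.423, -0.142, 0.003, 68.6) -> [ 0.063  -0.0018  0.0069] [0.04 0.02 0.  ] rows 2.0
```

{"fn": "carry_out", "kwargs": {
  "targets": [0.05,0.03,-0.002,0.007,0,0,0,0.05,0.05,-0.002,0.007,0,0,0,0.05,0.06,-0.002,0.007,0,0,0,0.05,0.063,-0.002,0.007,0,0,0,0.03,0.063,-0.002,0.007,0,0,0,0.02,0.063,-0.002,0.007,0,0,0,0.012,0.063,-0.002,0.007,0,0,0,0.012,0.063,-0.002,0.007,0,0,0,0.012,0.063,-0.002,0.007,0,0,0,0.012,0.063,-0.002,0.007,0,0,0]
}}

```text
clock: 28.5
tcp_pos: [0.4235, -0.1424, 0.0037]
orientation: [0.29, 1.549, -0.291]
contact_force: [-0.9, 0.2, 5.9]
grip_width: 0.017
```

{"fn": "carry_out", "kwargs": {
  "targets": [0.012,-0.02,0,0,0,0,0,0.012,-0.06,0,0,0,0,0,0.012,-0.085,0,0,0,0,0,0.012,-0.085,0,0,0,0,0]
}}

```text
clock: 29.0
tcp_pos: [0.4246, -0.1429, 0.0904]
orientation: [0.289, 1.545, -0.293]
contact_force: [1.0, -0.4, -0.7]
grip_width: 0.017
```

Run:
```python
from plan import *
plan((.634,.002,.09,-11))
S=r.grab_frame('side')
u=proj('side',[.423,-.142,.09]).astype(int)
cv2.imwrite('pics/pl3.png',cv2.resize(S[u[1]-40:u[1]+40,u[0]-40:u[0]+40],(400,400),interpolation=3))
```

```text
now 29.0 [ 0.4246 -0.1429  0.0904] x [ 0.006 -0.003 -1.   ] jaw yaw 68.7 w 0.017 j [ 0.84  0.42 -0.78  2.17  0.46  0.71  0.96] F [ 1.  -0.4 -0.7]
(0.634, 0.002, 0.09, -11) -> [0.0011 0.211  0.1426] [15.95  0.07 -0.04] rows 8.0
```

View pics/pl3.png

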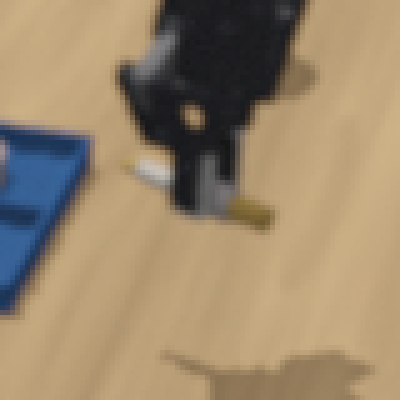

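{"fn": "carry_out", "kwargs": {
  "targets": [0.012,0,0.211,0.143,15.9,0.07,-0.04,0.012,0,0.211,0.143,15.9,0.07,-0.04,0.012,0,0.211,0.143,15.9,0.07,-0.04,0.012,0,0.211,0.143,15.9,0.07,-0.04,0.012,0,0.211,0.143,15.9,0.07,-0.04,0.012,0,0.211,0.143,15.9,0.07,-0.04,0.012,0,0.211,0.143,15.9,0.07,-0.04,0.012,0,0.211,0.143,15.9,0.07,-0.04,0.012,0,0.211,0.143,15.9,0.07,-0.04,0.012,0,0.211,0.143,15.9,0.07,-0.04]
}}

```text
clock: 30.3
tcp_pos: [0.6329, 0.0019, 0.0888]
orientation: [1.344, 1.118, -1.347]
contact_force: [0.0, 0.8, 0.2]
grip_width: 0.0171
```

Run:
```python
from plan import *
plan((.634,.002,.0095,-11))
```

```text
now 30.3 [0.6329 0.0019 0.0888] x [-0.003  0.    -1.   ] jaw yaw -10.7 w 0.0171 j [ 0.19  0.6  -0.4   1.75  0.29  0.85 -0.53] F [0.  0.8 0.2]
(0.634, 0.002, 0.0095, -11) -> [ 0.0792  0.0013 -0.0003] [0.07 0.   0.04] rows 2.0
```

Expected touch-down is at about z = 0.0077.

{"fn": "carry_out", "kwargs": {
  "targets": [0.012,0.04,0.001,0,0,0,0.04,0.012,0.065,0.001,0,0,0,0.04,0.012,0.075,0.001,0,0,0,0.04,0.012,0.078,0.001,0,0,0,0.04,0.012,0.079,0.001,0,0,0,0.04,0.012,0.08,0.001,0,0,0,0.04,0.012,0.08,0.001,0,0,0,0.04]
}}

```text
clock: 31.18
tcp_pos: [0.634, 0.0017, 0.0093]
orientation: [1.345, 1.114, -1.344]
contact_force: [-0.4, -0.3, 0.5]
grip_width: 0.0168
```

{"fn": "carry_out", "kwargs": {
  "targets": [0.012,0.001,0,0,0,0,0,0.012,0.0015,0,0,0,0,0,0.012,0.002,0,0,0,0,0,0.012,0.002,0,0,0,0,0]
}}

```text
clock: 31.68
tcp_pos: [0.6341, 0.0018, 0.0078]
orientation: [1.345, 1.114, -1.344]
contact_force: [-1.7, -0.5, 4.6]
grip_width: 0.0169
```

{"fn": "carry_out", "kwargs": {
  "targets": [0.024,0.0003,0,0,0,0,0,0.03,0.0003,0,0,0,0,0,0.05,0,0,0,0,0,0,0.05,0,0,0,0,0,0,0.05,-0.01,0,0,0,0,0,0.05,-0.04,0,0,0,0,0,0.05,-0.1,0,0,0,0,0,0.05,-0.15,-0.1,0,0,0,0,0.05,-0.15,-0.18,0,0,0,0,0.05,-0.15,-0.18,0,0,0,0,0.05,-0.15,-0.18,0,0,0,0]
}}

```text
clock: 33.05
tcp_pos: [0.4529, 0.0354, 0.1584]
orientation: [1.341, 1.114, -1.344]
contact_force: [1.1, 0.0, 0.6]
grip_width: 0.0499
```

Run:
```python
from plan import *
plan((.45,0,.15,0))
S=r.grab_frame('side');T=r.grab_frame('top')
a=cv2.resize(S[130:480,150:450],(450,525),interpolation=3);b=cv2.resize(T[130:310,200:380],(345,345),interpolation=3)
o=np.zeros((525,795,3),np.uint8);o[:,:450]=a;o[:345,450:]=b
c=cv2.resize(T[150:240,370:460],(180,180),interpolation=3);o[345:,450:630]=c
cv2.imwrite('pics/fin.png',o)
```

```text
now 33.05 [0.4529 0.0354 0.1584] x [ 0.    -0.003 -1.   ] jaw yaw -10.5 w 0.0499 j [ 0.23  0.25 -0.51  2.11  0.17  0.82 -0.56] F [1.1 0.  0.6]
(0.45, 0, 0.15, 0) -> [0.0085 0.0036 0.0354] [-2.1   0.03 -0.01] rows 1.0
```

View pics/fin.png

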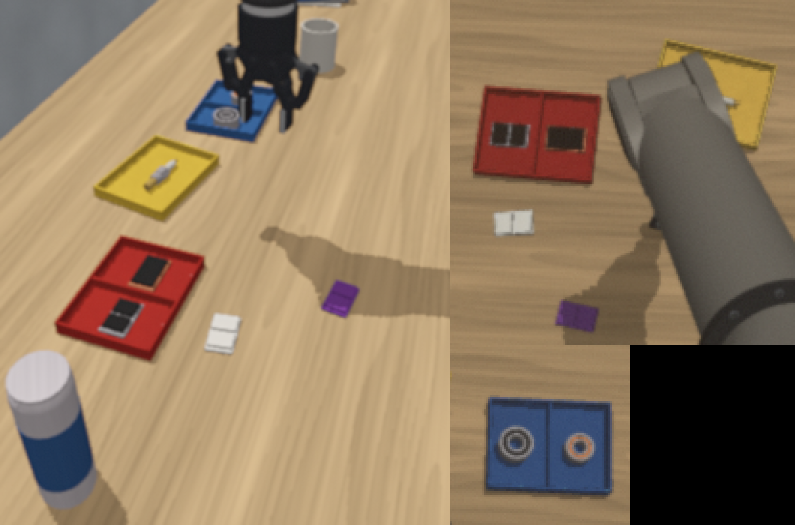

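All five parts lie flat in their trays, the can, mug and look-alikes are where they were, and the gripper is clear. Handing in.

```bash
python3 -c "
from bench import r
print(r.hand_in())"
```

```text
the job is handed in; nothing more can be done
None
```

All five parts are sorted, and I handed the job in at about 33 s of the 109 s allowed.

- **Blue tray:** the two bearings, one per bay.
- **Red tray:** the two brake pads, one per bay, friction side up. I took the split pad with the dark block and steel plate, and left the white and purple look-alikes alone.
- **Yellow tray:** the spark plug.

I lowered each part until the tray floor was felt, at 4 to 16 N, before letting go. The final pictures show everything flat in its bay, the can, mug and look-alikes where they were, and the gripper clear of everything.

Some readings disagreed:

- **Plug:** my first estimate of its centre was about 6 mm off along its length; I corrected it before gripping.
- **Two views:** the side and top cameras differed by 2 to 5 mm on the bearing and plug positions.
- **Small bearing and yellow tray:** my automatic fit failed on these, so I placed them from the pictures and a simple outline.
- **Heights:** the pads fitted within 2 mm of the counter and the large bearing 2.6 mm below it. The small bearing's and plug's heights rest on the sizes you gave, checked by the touch-down force.
- **Finger opening:** the measured opening read 1 to 2 mm less than each part's width throughout.

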